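Hold a round flask down in the sprung cradle of a purge station

ROBOT

A 7-joint arm with a two-finger parallel gripper is mounted at the origin on the work surface. World frame = base frame: x ahead of the robot, y to its left, z up, the work surface at z = 0. Lengths are in mm, angles in degrees, forces in N, time in s.
With the tool pointing down it reaches from about 400 to 875 mm from the base axis. Payload 4.4 kg.
Tool frame: the origin (TCP) lies between the finger pads, 19 mm behind the fingertips; this is the grasp point; z points along the fingers, y is the line along which they close (so a half turn about z gives the same grasp; the last joint's range is limited). The gripper opens to 85 mm and grips with 20 to 120 N. Pads are 22 mm wide; open, the fingers measure 114 mm over their backs; the gripper's body (76 mm by 85 mm) begins 54 mm behind the grasp point. The pads swing forward as they close: fully open they stand 13 mm farther back than shut.
Start: joints at [-67.655, 36.005, 2.206, 86.941, -1.547, 57.084, -1.146], TCP at [286.098, 583.666, 250.013] pointing down, gripper open.
Joint ranges: [-175.42, 175.42], [-21.48, 121.26], [-71.46, 75.88], [10.55, 141.38], [-63.04, 243.04], [13.31, 113.54], [-168.57, 168.57]. Speed limits (degrees/s): [147.25, 147.25, 180, 180, 180, 180, 180].

INTERFACE

Orientations are given as a 3x3 rotation matrix whose columns are the frame's x, y, z axes.
In Python, from bench import r, cams gives the robot as it stands. The module is installed in compiled form; this text tells all that it offers.
- The arm moves only by the tool apply_moves, never from a script. Its argument "series" is a list of rows, each a list of 2 entries, a list of its own where there are three numbers: the shift along the tool's x, y, z in cm, then the turn about the tool's z in rad. In form: [[[dx, dy, dz], yaw], ...]. A call has 1 to 20 rows; each row is the pose to reach, as a shift and turn from the pose commanded when the call began, along the tool's axes at that moment; what a row does not reach only later rows make up. A row lasts 1/8 s, in which the tool goes at most 62.5 mm and 10.7 degrees, less where a joint would pass 70% of its speed; a pose out of reach is approached as far as the arm can. A call with a gripper value outside its range is refused whole. "claw" is the finger opening in cm, from 0 to 8.54, set as the call begins (left out, the last holds). The fingers move at their own pace and stop on an object; "squeeze" is the grip in N (left out, the last holds). Time passes only in rows, so rows that repeat a pose let the fingers close. It gives the time, the measured TCP pose, the force, the opening and the grip force at its end, in the units of the state.
- r.get_obs(): the state, without advancing time (a new reading comes with each control period).
- cams.get_image(name): name is "scene" or "top"; returns a dict with "pixels" (384x512x3 uint8, blue, green, red), "fovy" (degrees; the focal length in pixels is half the picture's height over the tangent of half this angle, whatever the lens; pixels are square), "cx", "cy" (the principal point, pixels), "eye" and "rotation" of the camera in the world. Camera axes: x right, y down, z forward; pixel columns grow to the right and rows downward; lengths in mm; the calibration is good to about 2 mm. A picture is of the moment at which its call begins. There is no depth.
- r.sign_off(): hands the job in; it is judged then, once.
The state is a dict: "clock": time; "q": joint angles; "joint_velocities": joint speeds; "joint_efforts": joint torques, N m; "position": TCP position; "tool_rot": TCP orientation; "contact_force": force on the tool from outside, world axes, zero at the start; "moment": the same for the moment, N m; "gripper_width": opening from 0.0 (shut) to 1.0 (fully open); "gripper_force": force on a finger pad.
Only numpy, scipy, OpenCV 4.12 (cv2) and the standard library are available. Lean on these libraries where they do the work, as an engineer would, in place of code of your own. Each camera call takes 0.05 s, during which the arm holds its last target. There are 200 camera calls.

TASK

Take the larger of the two round flasks off its cork ring, lower it gently, bulb first and upright, into the deep clear guard of the purge station, and seat it centrally on the sprung steel ring inside. Then press the flask straight down until the ring has sunk nearly to its lower stop, without ramming it, and finish the program while still holding the flask pressed down: do not let go. Leave the smaller round flask, the conical flask and the vial rack where they stand.

Things in the scene. Friction and masses are not known exactly. Their poses are not given: they have to be found in the camera images.
- flask: Larger round flask, amber glass, 152 mm tall, 0.14 to 0.26 kg. Origin at the bulb's lowest point, z up along the neck. Bulb: 85 mm sphere. Neck 24 mm in diameter up to 134 mm above the origin, then a 30 mm lip to 140 mm, then a fixed white stopper, 22 mm wide, to 152 mm. Grip the neck, TCP about 120 mm up. Starts upright on a fixed cork ring (80 mm wide, 20 mm high), origin 11 mm above the bench.
- flask_bulb (a point): Centre of the larger flask's bulb, 42.5 mm above the flask's origin.
- station: Purge station, fixed; it and the two cork rings swap places between starts. Round white foot 136 mm wide, 18 mm high; on it an upright clear guard tube, open on top, 120 mm outer and 110 mm inner diameter, rim 110 to 113 mm above the bench; on its +x side a white box 80 mm wide, 45 mm high, reaching 124 mm from the axis. Origin on the tube's axis at bench height.
- guard_rim (a point): Centre of the guard's open top, 110 mm above the bench.
- ring_centre (a point): Centre of the sprung ring in the guard, moving with it: 58 mm above the bench when up, 38 mm at its lower stop. The ring is level, of 8 mm round steel bar, 64 mm centre-line diameter, on a coil spring. A flask seated on it has its bulb centre 34 mm above this point and its origin 8 to 9 mm below it.
- cradle (a joint): How far the sprung ring is pressed straight down, m: 0 = up (free), 0.020 = lower stop (rigid). The spring needs about 4 N to start moving and 12 N at the stop, more than the flask weighs, and lifts the ring again when released.
- small_flask: The smaller round flask, amber glass, 108 mm tall, bulb 58 mm in diameter, neck 18 mm in diameter, on its own cork ring. Origin at the lowest point of the bulb. Leave alone.
- conical_flask: Clear glass conical flask, 110 mm tall, 72 mm wide at the foot, at the near side of the bench to the robot's right. Origin under its centre. Leave alone.
- vial_rack: Black rack of small capped vials, 60 x 105 mm, 44 mm high, at the near side of the bench to the robot's left. Origin under its centre. Leave alone.
Things that resemble listed ones, but are neither listed nor needed, are in the scene too. What is shaped like the station but red is not meant.

How it is judged:
By the outcome, as a careful person would: the job done as asked, in the order asked, and still so for the second after the job is handed in, while the arm keeps its last pose, push and grip.
It also fails if it takes over 42 s, if anything falls off the work surface, if the arm or the gripper's body presses on something with over 40 N, if the wrist force passes 120 N, or if a joint passes its speed limit or range.

## Working session

There is one attempt and no reset: what is moved stays moved. The work goes in short steps, Python scripts to look and compute and a tool call to move; the robot and the scene stay as the last step left them, time stands still between calls to the robot, and variables do not carry over. Pictures are saved under pics/ and viewed, at most 10 in all, crops included, and the job is handed in when it is done.

Besides the shell and the picture viewer there is one more tool, called after "Request:" by a JSON object that holds its "api" and its "payload", one argument or row to a line. apply_moves: Moves the arm, as the interface text tells. Its arguments: {"type":"object","properties":{"series":{"type":"array"},"claw":{"type":"number"},"squeeze":{"type":"number"}},"required":["series"]}

```bash
mkdir -p pics
cat > h.py <<'E'
import numpy as np, cv2
from bench import r, cams
def grab(name,fn=None):
    im=cams.get_image(name)
    if fn: cv2.imwrite('pics/'+fn,im['pixels'])
    return im
def ray(im,u,v):
    f=192/np.tan(np.radians(im['fovy'])/2)
    d=np.array(im['rotation'])@np.array([(u-im['cx'])/f,(v-im['cy'])/f,1.])
    return np.array(im['eye']),d
def at(im,u,v,z):
    e,d=ray(im,u,v); return e+d*(z-e[2])/d[2]
def proj(im,p):
    f=192/np.tan(np.radians(im['fovy'])/2)
    c=np.array(im['rotation']).T@(np.array(p)-np.array(im['eye'])); return f*c[0]/c[2]+im['cx'],f*c[1]/c[2]+im['cy']
E
python3 - <<'E'
from h import *
for n in('scene','top'):
    im=grab(n,n+'1.png');print(n,im['fovy'],im['cx'],im['cy'],im['eye'],im['rotation'],im['pixels'].shape)
    print([k for k in im])
o=r.get_obs();print(o['clock'],o['position'],o['tool_rot'],o['gripper_width'])
E
```

```text
scene 51.576658931173846 257.77075072357655 193.8703256931959 [ 872.87784958 -489.43906456  729.21826749] [[ 0.7685572   0.42824225 -0.47531927]
 [ 0.63941739 -0.48909989  0.5932341 ]
 [ 0.02156931 -0.75986175 -0.64972678]] (384, 512, 3)
['pixels', 'fovy', 'cx', 'cy', 'eye', 'rotation']
top 53.47225334410511 254.4285656492933 191.94542939041813 [ 247.07591588  103.41516364 1041.66581362] [[-0.02776114 -0.99027155  0.13635093]
 [-0.99957447  0.02627862 -0.01266112]
 [ 0.00895484 -0.13664439 -0.99057969]] (384, 512, 3)
['pixels', 'fovy', 'cx', 'cy', 'eye', 'rotation']
0.1 [285.85991181 583.18048598 249.19321542] [[-8.97898904e-01  4.40201102e-01 -7.39789188e-04]
 [ 4.40201723e-01  8.97897592e-01 -1.53518035e-03]
 [-1.15331535e-05 -1.70409323e-03 -9.99998548e-01]] 0.9978514385617268
```

View pics/scene1.png

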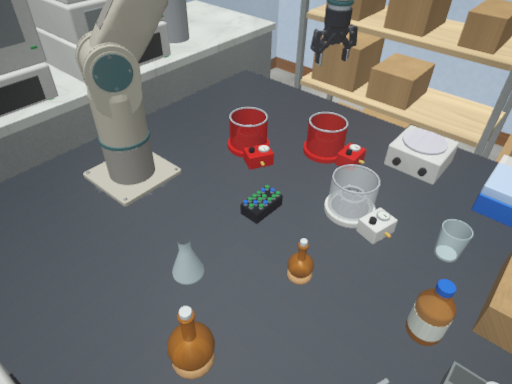

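View pics/top1.png

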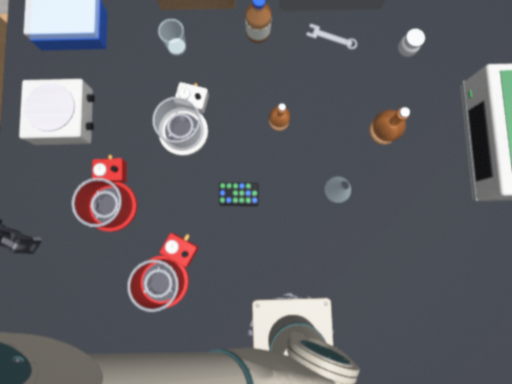

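The scene view shows the large flask with its stopper at (186,314) and bulb at (191,348), and the white station's rim near (355,183). In the top view, the stopper is at (404,112), the bulb at about (388,126), and the station rim at about (179,120). I'll enlarge these areas.

Run:
```python
from h import *
s=cv2.imread('pics/scene1.png');t=cv2.imread('pics/top1.png')
c=lambda a,x,y:cv2.resize(a[y:y+75,x:x+100],(400,300),interpolation=cv2.INTER_CUBIC)
cv2.imwrite('pics/m1.png',np.vstack([np.hstack([c(s,140,305),c(t,340,85)]),np.hstack([c(s,305,155),c(t,130,80)])]))
for n,pts in (('scene',[((186,312),163),((191,348),53.5),((355,183),111)]),('top',[((404,112),163),((388,126),53.5),((179,120),111)])):
    im=grab(n)
    for (u,v),z in pts: print(n,z,at(im,u,v,z).round(1))
```

```text
scene 163 [ 559.5 -275.5  163. ]
scene 53.5 [ 560.4 -278.4   53.5]
scene 111 [576.5 267.  111. ]
top 163 [ 552.5 -272.9  163. ]
top 53.5 [ 552.6 -273.4   53.5]
top 111 [563.6 276.9 111. ]
```

View pics/m1.png

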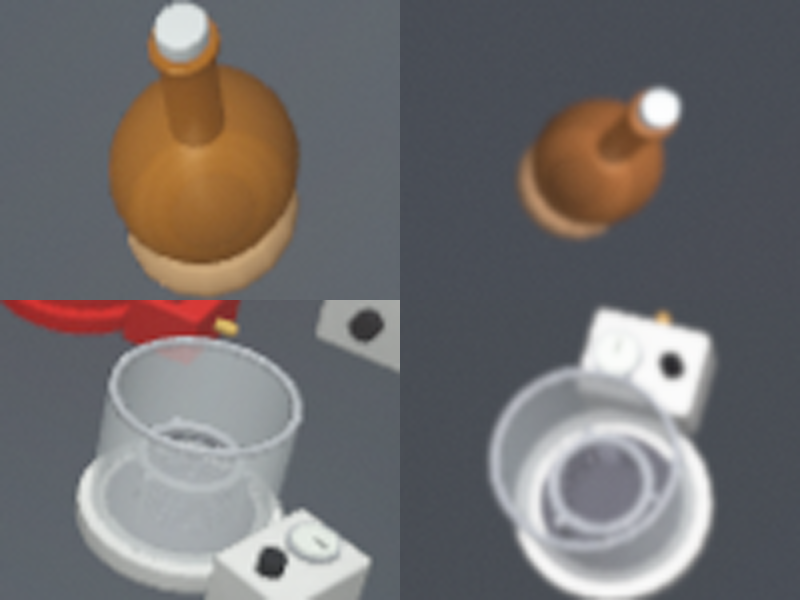

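Run:
```python
from h import *
for n,pts in (('scene',[((184.8,310.3),163),((190.8,346),53.5),((356,178.6),113),]),('top',[((404.8,111.8),163),((389,125.2),53.5),((176.3,119.3),113),((179.8,125.8),60)])):
    im=grab(n)
    for (u,v),z in pts: print(n,z,at(im,u,v,z).round(1))
R=np.array(r.get_obs()['tool_rot']);p=r.get_obs()['position']
print(R.round(3).tolist(), p, np.degrees(np.arctan2(R[1,1],R[0,1])))
```

```text
scene 163 [ 555.6 -274.6  163. ]
scene 53.5 [ 557.4 -276.    53.5]
scene 113 [570.6 281.9 113. ]
top 163 [ 553.  -274.8  163. ]
top 53.5 [ 554.7 -276.2   53.5]
top 113 [565.  283.3 113. ]
top 60 [564.9 284.3  60. ]
[[-0.898, 0.44, -0.0], [0.44, 0.898, -0.001], [0.0, -0.001, -1.0]] [286.00249512 583.48239961 249.69246895] 63.881573956063995
```

Request:
{"api": "apply_moves", "payload": {
  "series": [
    [[-1, -1.1, 0], 0],
    [[-3.1, -3.3, 0], 0],
    [[-6.2, -6.5, 0], 0],
    [[-10, -10.5, 0], 0],
    [[-14, -14.8, 0], 0],
    [[-18, -19, 0], 0],
    [[-22, -23.2, 0], 0],
    [[-26, -27.4, 0], 0],
    [[-30, -31.6, 0], 0],
    [[-34, -35.9, 0], 0],
    [[-38, -40.1, 0], 0],
    [[-42, -44.3, 0], 0],
    [[-46, -48.5, 0], 0],
    [[-50, -52.7, 0], 0],
    [[-54, -57, 0], 0],
    [[-57.5, -60.7, 0], 0],
    [[-60, -63.3, 0], 0],
    [[-61.4, -64.8, 0], 0],
    [[-61.9, -65.3, 0], 0],
    [[-61.9, -65.3, 0], 0]
  ],
  "claw": 8.5
}}

```text
clock: 2.8
position: [553.8, -275.0, 249.9]
tool_rot: [[-0.898, 0.441, -0.001], [0.441, 0.898, 0.001], [0.001, 0.0, -1.0]]
contact_force: [-0.3, 0.7, -0.4]
gripper_width: 0.995
gripper_force: 0.0
```

Request:
{"api": "apply_moves", "payload": {
  "series": [
    [[0, 0, 0.6], 0],
    [[0, 0, 2], 0],
    [[0, 0, 4], 0],
    [[0, 0, 6], 0],
    [[0, 0, 8], 0],
    [[0, 0, 10], 0],
    [[0, 0, 11.3], 0],
    [[0, 0, 11.9], 0],
    [[0, 0, 11.9], 0]
  ]
}}

```text
clock: 3.92
position: [554.4, -275.0, 130.8]
tool_rot: [[-0.898, 0.44, -0.0], [0.44, 0.898, 0.0], [0.0, -0.0, -1.0]]
contact_force: [0.3, 0.4, 0.2]
gripper_width: 0.996
gripper_force: 0.0
```

Run:
```python
from h import *
a=grab('scene');b=grab('top');o=r.get_obs();p=o['position'];print(p)
c=lambda a,x,y:cv2.resize(a['pixels'][y:y+75,x:x+100],(400,300),interpolation=cv2.INTER_CUBIC)
cv2.imwrite('pics/m2.png',np.hstack([c(a,140,285),c(b,350,80)]))
for q in ([554.5,-275.3,163],p): print(proj(a,q),proj(b,q))
```

```text
[ 554.84143118 -275.30286485  131.56672236]
(np.float64(183.99548645047375), np.float64(310.1896039694245)) (np.float64(404.93998043234234), np.float64(111.18502844670101))
(np.float64(185.98906677066526), np.float64(320.9823341221733)) (np.float64(399.87470999096575), np.float64(115.43124680285595))
```

View pics/m2.png

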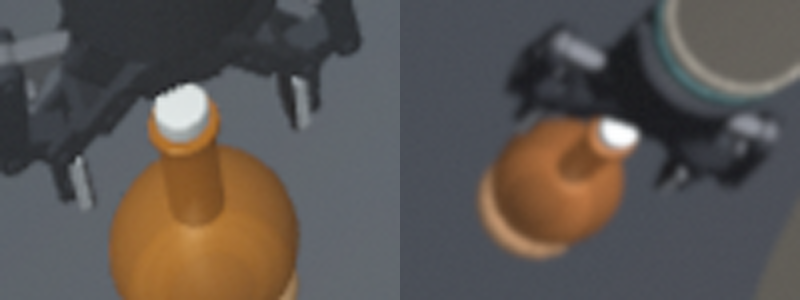

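The stopper and neck stand between the open fingers, undisturbed. I'll close on the neck.

Request:
{"api": "apply_moves", "payload": {
  "series": [
    [[0, 0, 0], 0],
    [[0, 0, 0], 0],
    [[0, 0, 0], 0],
    [[0, 0, 0], 0],
    [[0, 0, 0], 0],
    [[0, 0, 0], 0],
    [[0, 0, 0], 0],
    [[0, 0, 0], 0]
  ],
  "claw": 1.8,
  "squeeze": 60
}}

```text
clock: 5.03
position: [554.7, -275.4, 131.4]
tool_rot: [[-0.898, 0.44, 0.001], [0.44, 0.898, -0.0], [-0.001, -0.0, -1.0]]
contact_force: [-0.1, 0.3, 5.0]
gripper_width: 0.322
gripper_force: 58.5
```

Request:
{"api": "apply_moves", "payload": {
  "series": [
    [[0, 0, -0.3], 0],
    [[0, 0, -1], 0],
    [[0, 0, -2.2], 0],
    [[0, 0, -3.6], 0],
    [[0, 0, -5.2], 0],
    [[0, 0, -6.8], 0],
    [[0, 0, -8.4], 0],
    [[0, 0, -10], 0],
    [[0, 0, -11.6], 0],
    [[0, 0, -13], 0],
    [[0, 0, -14], 0],
    [[0, 0, -14.4], 0],
    [[0, 0, -14.4], 0]
  ]
}}

```text
clock: 6.65
position: [554.4, -275.1, 274.9]
tool_rot: [[-0.898, 0.44, -0.0], [0.44, 0.898, 0.0], [0.0, 0.0, -1.0]]
contact_force: [-0.3, 0.5, -2.2]
gripper_width: 0.32
gripper_force: 59.3
```

Run:
```python
from h import *
a=grab('scene');b=grab('top');o=r.get_obs();p=np.array(o['position']);print(p,o['contact_force'],o['gripper_width'])
ua,ub=[proj(i,p-[0,0,77.5]) for i in(a,b)];print(ua,ub)
c=lambda a,u:cv2.resize(a['pixels'][max(int(u[1])-55,0):,max(int(u[0])-50,0):][:110,:100],(400,440),interpolation=cv2.INTER_CUBIC)
for i,u in((a,ua),(b,ub)): print([max(int(u[0])-50,0),max(int(u[1])-55,0)])
cv2.imwrite('pics/m3.png',np.hstack([c(a,ua),c(b,ub)]))
```

```text
[ 554.13731912 -274.96758764  274.38127877] [-0.15770709  0.00306029 -2.10552958] 0.3197908203007227
(np.float64(181.8618445986714), np.float64(297.6389755279557)) (np.float64(410.65868432785544), np.float64(106.27355990668691))
[131, 242]
[360, 51]
```

View pics/m3.png

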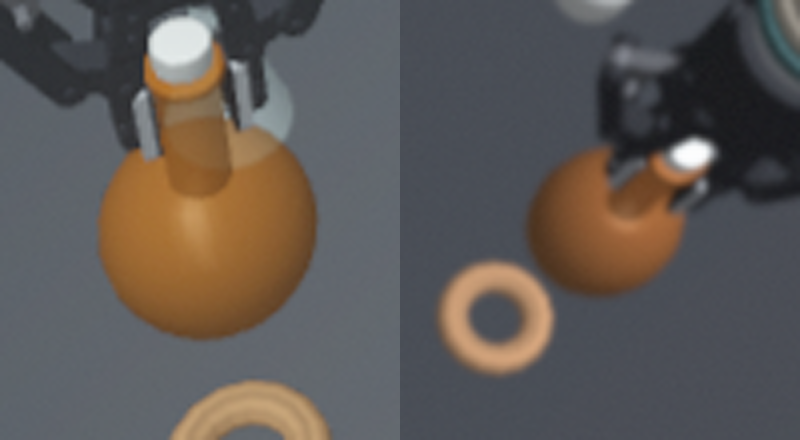

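The flask hangs upright and central in the grip: its bulb is at about (183,299) in scene and (411,106) in top, both within 2 px of where they should be. I'll carry it over the guard.

Request:
{"api": "apply_moves", "payload": {
  "series": [
    [[0.2, 0.5, 0], 0],
    [[0.8, 1.7, 0], 0],
    [[1.7, 3.7, 0], 0],
    [[2.9, 6.3, 0], 0],
    [[4.3, 9.3, 0], 0],
    [[5.8, 12.6, 0], 0],
    [[7.4, 16, 0], 0],
    [[9, 19.5, 0], 0],
    [[10.6, 23, 0], 0],
    [[12.2, 26.4, 0], 0],
    [[13.8, 29.9, 0], 0],
    [[15.4, 33.4, 0], 0],
    [[17, 36.8, 0], 0],
    [[18.5, 40.1, 0], 0],
    [[19.9, 43.1, 0], 0],
    [[21.2, 45.9, 0], 0],
    [[22.2, 48.1, 0], 0],
    [[22.9, 49.7, 0], 0],
    [[23.3, 50.5, 0], 0],
    [[23.4, 50.7, 0], 0]
  ]
}}

```text
clock: 9.25
position: [567.5, 282.9, 274.9]
tool_rot: [[-0.898, 0.44, -0.0], [0.44, 0.898, -0.001], [-0.0, -0.001, -1.0]]
contact_force: [-0.8, -0.4, -2.2]
gripper_width: 0.323
gripper_force: 59.3
```

Request:
{"api": "apply_moves", "payload": {
  "series": [
    [[0, 0, 0], 0],
    [[0, 0, 0.6], 0],
    [[0, 0, 1.2], 0],
    [[0, 0, 1.5], 0],
    [[0, 0, 1.5], 0]
  ]
}}

```text
clock: 9.88
position: [567.3, 282.9, 259.6]
tool_rot: [[-0.898, 0.44, -0.001], [0.44, 0.898, -0.0], [0.001, -0.001, -1.0]]
contact_force: [0.4, 0.1, -2.5]
gripper_width: 0.32
gripper_force: 59.3
```

Run:
```python
from h import *
a=grab('scene');b=grab('top');o=r.get_obs();p=np.array(o['position']);print(p,o['contact_force'],o['gripper_width'])
t=np.array([*p[:2],113]); bc=p-[0,0,77.5]
x=[(300,110),(120,70)]
cv2.imwrite('pics/m4.png',np.hstack([cv2.resize(i['pixels'][y:y+110,x0:x0+100],(400,440),interpolation=cv2.INTER_CUBIC) for i,(x0,y) in zip((a,b),x)]))
for i,(x0,y) in zip((a,b),x):
  for q in (t,bc): u=proj(i,q);print(np.round([u[0],u[1],(u[0]-x0)*4,(u[1]-y)*4],1))
```

```text
[567.62211959 283.12156059 260.06052326] [ 0.26842004  0.28728021 -1.94173665] 0.3200263431208514
[355.2 177.9 220.8 271.6]
[360.4 155.2 241.6 180.9]
[176.4 118.3 225.5 193.1]
[170.6 108.5 202.5 154.1]
```

View pics/m4.png

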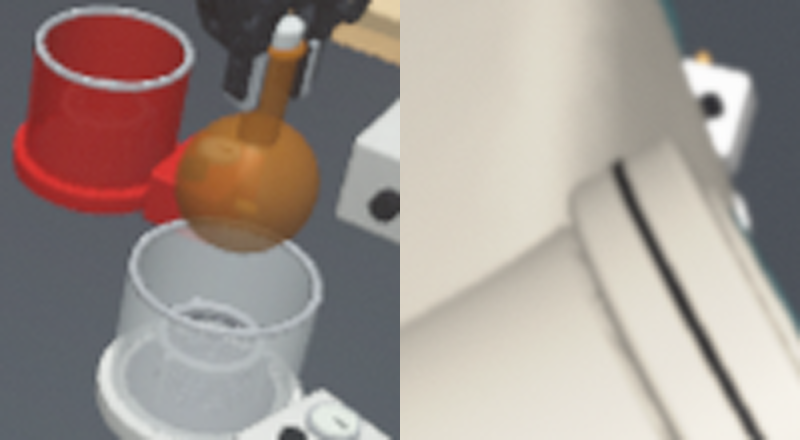

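The scene view shows the bulb centred over the white guard's mouth: rim centre is at crop (225,276), bulb at (247,181). The two agree to within 2–3 mm. The arm blocks the top view. I'll lower it and use the measured force to fine-centre.

Request:
{"api": "apply_moves", "payload": {
  "series": [
    [[0, 0, 0.4], 0],
    [[0, 0, 1.2], 0],
    [[0, 0, 2.2], 0],
    [[0, 0, 3.2], 0],
    [[0, 0, 4.2], 0],
    [[0, 0, 5.2], 0],
    [[0, 0, 6.1], 0],
    [[0, 0, 6.8], 0],
    [[0, 0, 7.3], 0],
    [[0, 0, 7.6], 0],
    [[0, 0, 7.8], 0],
    [[0, 0, 8], 0],
    [[0, 0, 8], 0]
  ]
}}

```text
clock: 11.6
position: [567.5, 283.1, 180.0]
tool_rot: [[-0.898, 0.44, -0.0], [0.44, 0.898, -0.0], [0.0, -0.0, -1.0]]
contact_force: [0.3, 0.7, -2.5]
gripper_width: 0.32
gripper_force: 59.3
```

Run:
```python
from h import *
a=grab('scene');o=r.get_obs();p=np.array(o['position']);print(p,o['contact_force'],o['moment'],o['gripper_width'])
f=a['pixels'][130:230,310:410]; big=cv2.resize(f,(600,600),interpolation=cv2.INTER_CUBIC)
big2=big.copy()
th=np.linspace(0,2*np.pi,200)
for R,z in((60,113),(55,110),(68,18)):
  for t in th:
    u=proj(a,[p[0]+R*np.cos(t),p[1]+R*np.sin(t),z]);cv2.circle(big,(int((u[0]-310+.5)*6),int((u[1]-130+.5)*6)),1,(0,255,0),-1)
cv2.imwrite('pics/m5.png',big)
```

```text
[567.55226864 283.09640219 180.06850843] [ 0.39017895 -0.46262989 -2.63411602] [-0.04773502 -0.01137971 -0.04430218] 0.31612370834214343
```

View pics/m5.png

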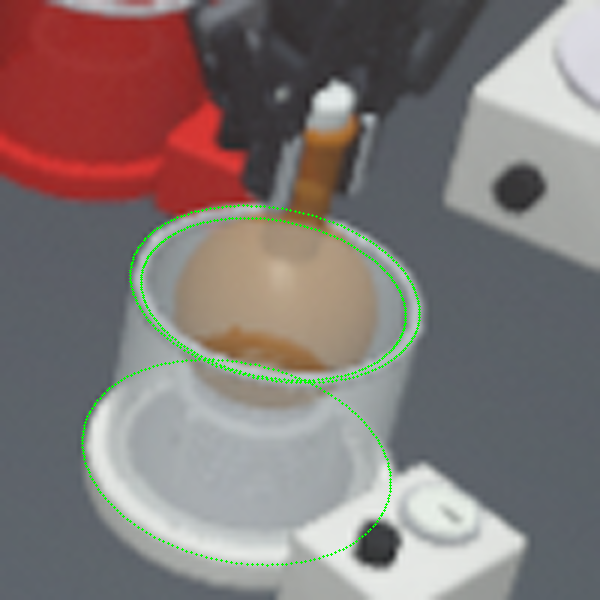

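The projected rim overlay lands on the guard's rim to within half a pixel, so the flask is central. I'll lower it slowly to contact.

Request:
{"api": "apply_moves", "payload": {
  "series": [
    [[0, 0, 0.15], 0],
    [[0, 0, 0.3], 0],
    [[0, 0, 0.45], 0],
    [[0, 0, 0.6], 0],
    [[0, 0, 0.75], 0],
    [[0, 0, 0.85], 0],
    [[0, 0, 0.95], 0],
    [[0, 0, 1.05], 0],
    [[0, 0, 1.1], 0],
    [[0, 0, 1.15], 0],
    [[0, 0, 1.2], 0],
    [[0, 0, 1.2], 0],
    [[0, 0, 1.2], 0]
  ]
}}

```text
clock: 13.28
position: [567.6, 283.3, 168.1]
tool_rot: [[-0.898, 0.44, 0.0], [0.44, 0.898, 0.0], [-0.0, 0.0, -1.0]]
contact_force: [-1.0, -0.2, 3.4]
gripper_width: 0.318
gripper_force: 59.0
```

Run:
```python
from h import *
for _ in range(3):
    grab('scene'); o=r.get_obs();print(o['position'],o['contact_force'],o['moment'],o['gripper_width'])
```

```text
[567.62030353 283.319606   168.10947872] [-1.0048683   1.04113624  2.24178107] [0.18803064 0.10136911 0.0013643 ] 0.31972514215123454
[567.63293982 283.31522022 168.11220834] [-0.70743647  0.24345376  3.08463261] [0.15668568 0.06987822 0.01890361] 0.32180435221831244
[567.60928827 283.27155131 168.07864021] [-0.1787922   1.60339569  3.10381806] [ 0.12644228  0.05449275 -0.03101137] 0.32012263896691884
```

Request:
{"api": "apply_moves", "payload": {
  "series": [
    [[0, 0, -0.15], 0],
    [[0, 0, -0.3], 0],
    [[0.05, 0.03, -0.3], 0],
    [[0.09, 0.07, -0.3], 0],
    [[0.09, 0.07, -0.2], 0],
    [[0.09, 0.07, -0.1], 0],
    [[0.09, 0.07, 0], 0],
    [[0.09, 0.07, 0.1], 0],
    [[0.09, 0.07, 0.2], 0],
    [[0.09, 0.07, 0.3], 0],
    [[0.09, 0.07, 0.4], 0],
    [[0.09, 0.07, 0.5], 0],
    [[0.09, 0.07, 0.5], 0],
    [[0.09, 0.07, 0.5], 0]
  ]
}}

```text
clock: 15.18
position: [567.1, 284.2, 163.1]
tool_rot: [[-0.898, 0.44, 0.0], [0.44, 0.898, 0.0], [-0.0, 0.0, -1.0]]
contact_force: [-1.8, 0.8, 5.9]
gripper_width: 0.32
gripper_force: 58.9
```

Run:
```python
from h import *
L=[]
for _ in range(5):
    grab('scene'); o=r.get_obs();L.append(np.r_[o['position'],o['contact_force'],o['moment'],o['gripper_width']])
print(np.mean(L,0).round(3),np.std(L,0).round(2),o['clock'])
```

```text
[ 5.67071e+02  2.84189e+02  1.63081e+02 -1.40800e+00 -1.62000e-01
  4.45600e+00 -1.02000e-01  3.21000e-01 -3.30000e-02  3.21000e-01] [0.01 0.01 0.02 0.43 0.08 0.22 0.03 0.02 0.03 0.  ] 15.425
```

Request:
{"api": "apply_moves", "payload": {
  "series": [
    [[0, 0, -0.3], 0],
    [[0, 0, -0.6], 0],
    [[0, 0, -0.8], 0],
    [[0.05, -0.03, -0.8], 0],
    [[0.1, -0.07, -0.8], 0],
    [[0.1, -0.07, -0.7], 0],
    [[0.1, -0.07, -0.6], 0],
    [[0.1, -0.07, -0.5], 0],
    [[0.1, -0.07, -0.4], 0],
    [[0.1, -0.07, -0.3], 0],
    [[0.1, -0.07, -0.2], 0],
    [[0.1, -0.07, -0.1], 0],
    [[0.1, -0.07, 0], 0],
    [[0.1, -0.07, 0.1], 0],
    [[0.1, -0.07, 0.2], 0],
    [[0.1, -0.07, 0.3], 0],
    [[0.1, -0.07, 0.4], 0],
    [[0.1, -0.07, 0.5], 0],
    [[0.1, -0.07, 0.5], 0],
    [[0.1, -0.07, 0.5], 0]
  ]
}}

```text
clock: 17.92
position: [565.9, 284.1, 158.4]
tool_rot: [[-0.898, 0.44, 0.0], [0.44, 0.898, 0.0], [-0.0, 0.001, -1.0]]
contact_force: [-1.2, 1.4, 6.6]
gripper_width: 0.318
gripper_force: 58.8
```

Run:
```python
from h import *
L=[]
for _ in range(5):
    grab('scene'); o=r.get_obs();L.append(np.r_[o['position'],o['contact_force'],o['moment'],o['gripper_width']])
print(np.mean(L,0).round(3),np.std(L,0).round(2),o['clock'])
```

```text
[ 5.65916e+02  2.84144e+02  1.58395e+02 -1.14000e+00  1.41200e+00
  6.58800e+00  8.10000e-02  2.31000e-01  8.00000e-03  3.20000e-01] [0.01 0.01 0.01 0.44 0.21 0.38 0.02 0.03 0.01 0.  ] 18.175
```

Request:
{"api": "apply_moves", "payload": {
  "series": [
    [[0.03, 0, 0.1], 0],
    [[0.06, 0, 0.2], 0],
    [[0.06, 0, 0.3], 0],
    [[0.06, 0, 0.4], 0],
    [[0.06, 0, 0.5], 0],
    [[0.06, 0, 0.6], 0],
    [[0.06, 0, 0.6], 0],
    [[0.06, 0, 0.6], 0]
  ]
}}

```text
clock: 19.18
position: [565.6, 284.6, 152.8]
tool_rot: [[-0.898, 0.44, 0.001], [0.44, 0.898, 0.001], [-0.0, 0.001, -1.0]]
contact_force: [-0.6, 1.2, 8.6]
gripper_width: 0.322
gripper_force: 58.7
```

Run:
```python
from h import *
L=[]
for _ in range(8):
    a=grab('scene'); o=r.get_obs();L.append(np.r_[o['position'],o['contact_force'],o['moment'],o['gripper_width']])
print(np.mean(L,0).round(3),np.std(L,0).round(2),o['clock'])
cv2.imwrite('pics/m6.png',cv2.resize(a['pixels'][130:230,310:410],(600,600),interpolation=cv2.INTER_CUBIC))
```

```text
[ 5.65572e+02  2.84609e+02  1.52850e+02 -8.73000e-01  1.25100e+00
  9.02500e+00  5.50000e-02  2.91000e-01 -5.00000e-03  3.21000e-01] [0.02 0.01 0.02 0.43 0.48 0.39 0.02 0.03 0.03 0.  ] 19.575
```

View pics/m6.png

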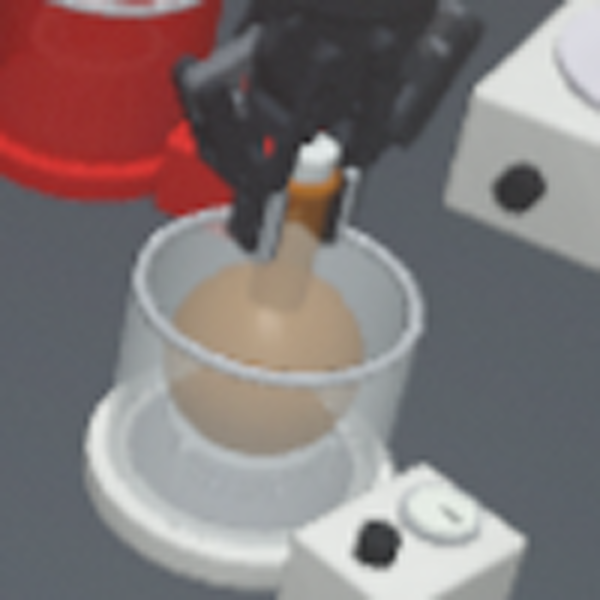

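The flask sits upright and centred in the guard, with the bulb at about (265,360) and the ring hidden beneath it. Force and travel both put the ring about 17–18 mm down, so I'll press the last millimetre gently.

Request:
{"api": "apply_moves", "payload": {
  "series": [
    [[0, 0, 0.04], 0],
    [[0, 0, 0.08], 0],
    [[0, 0, 0.12], 0],
    [[0, 0, 0.12], 0],
    [[0, 0, 0.12], 0],
    [[0, 0, 0.12], 0]
  ]
}}

```text
clock: 20.32
position: [565.6, 284.7, 151.7]
tool_rot: [[-0.898, 0.44, 0.001], [0.44, 0.898, 0.001], [-0.0, 0.001, -1.0]]
contact_force: [-1.8, 1.8, 10.9]
gripper_width: 0.319
gripper_force: 58.6
```

Run:
```python
from h import *
L=[]
for _ in range(8):
    a=grab('scene'); o=r.get_obs();L.append(np.r_[o['position'],o['contact_force'],o['moment'],o['gripper_width']])
print(np.mean(L,0).round(3),np.std(L,0).round(2),o['clock'])
```

```text
[ 5.65603e+02  2.84648e+02  1.51737e+02 -1.56300e+00  1.15200e+00
  9.41600e+00  7.30000e-02  3.25000e-01 -1.60000e-02  3.19000e-01] [0.01 0.02 0.01 0.34 0.39 0.46 0.04 0.03 0.01 0.  ] 20.725
```

```bash
python3 -c "
from h import *
print(r.sign_off())"
```

```text
the job is handed in; nothing more can be done
None
```

The job is handed in: the larger flask is seated centrally in the purge station (within about 1–2 mm) and held pressed down. The ring is about 18 to 18.5 mm down of its 20 mm travel, estimated from force and height. It took about 21 s, nothing else was touched, and no verdict came back.

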